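# Draw the amber column's end blocks home with the turnbuckle

### The arm

A 6-joint arm with a two-finger parallel gripper is mounted at the origin on the work surface. World frame = base frame: x ahead of the robot, y to its left, z up, the work surface at z = 0. Lengths are in m, angles in rad, forces in N, time in s.
With the tool pointing down it reaches from about 0.375 to 0.975 m from the base axis. Payload 3.8 kg.
Tool frame: the origin (TCP) lies at the very end of the fingers, on their centre line; the grasp point (between the pads) lies 19 mm behind it (bot.pinch_z is the distance from the TCP to the grasp point, in m); x points along the fingers, y is the direction in which the jaws open and shut, and the axes are right-handed (so a half turn about x gives the same grasp; the last joint's range is limited). The gripper opens to 85 mm and grips with 20 to 120 N. Pads are 22 mm wide; open, the fingers measure 114 mm over their backs; the gripper's body (76 mm by 85 mm) begins 54 mm behind the grasp point. The pads swing forward as they close: fully open they stand 13 mm farther back than shut.
Start: joints at [1.228, 0.264, 1.604, -0, 1.274, -0.037], TCP at [0.203, 0.644, 0.209] pointing down, gripper open.
Joint ranges: [-2.63, 2.63], [-0.94, 2.18], [0.31, 2.57], [-1.31, 4.45], [0, 2.66], [-2.55, 2.55]. Speed limits (rad/s): [2.57, 2.57, 3.14, 3.14, 3.14, 3.14].

### API

Orientations are given as a rotation vector (axis times angle).
In Python, from workcell import monitor, imaging, finish_job, bot gives the robot as it stands.
- The arm moves only by the tool jog_arm, never from a script. Its argument "rows" is a list of rows, each a list of 7 numbers: the shift along the tool's x, y, z in m, then the turn, a rotation vector about the tool's x, y, z in rad, then the opening in per cent of the stroke, from 0 (shut) to 100 (fully open). A call has 1 to 20 rows; each row is the pose to reach, as a shift and turn from the pose measured when the call began, along the tool's axes at that moment; what a row does not reach only later rows make up. A row lasts 1/10 s, in which the tool goes at most 50 mm and 8.59 degrees, less where a joint would pass 70% of its speed; a pose out of reach is approached as far as the arm can. A call with a gripper value outside its range is refused whole. The fingers move at their own pace and stop on an object; "force" is the grip in N (left out, the last holds). Time passes only in rows, so rows that repeat a pose let the fingers close. It gives the time, the measured TCP pose, the force and the opening at its end, in the units of the state.
- monitor.read_state(): the state, without advancing time (a new reading comes with each control period).
- imaging.read_camera(name): name is "scene" or "top" or "wrist"; returns the picture (480x640x3 uint8, blue, green, red); there is no depth.
- imaging.camera_params(name): a dict with "fx", "fy", "cx", "cy" (pixels), "k1" (the pictures are not rectified: a ray, as slopes to the right and down, at radius r is drawn at 1 + k1 r^2 times it, then the intrinsics apply), "T" (4x4, takes a point from camera to world coordinates); the wrist camera has in their place "T_tool_cam" (4x4, takes a point from camera to tool coordinates, whose origin is the TCP and whose axes are the tool frame's). Camera axes: x right, y down, z forward; pixel columns grow to the right and rows downward; lengths in m; the calibration is good to about 2 mm. A picture is of the moment at which its call begins: read the wrist's pose just before it. camera_params takes no time and is no camera call.
- finish_job(): hands the job in, once; it reports no verdict.
The state is a dict: "time": time; "q": joint angles; "joint_vel": joint speeds; "joint_torque": joint torques, N m; "tool_pos": TCP position; "tcp_rot": TCP orientation; "wrist_force": force on the tool from outside, world axes, zero at the start; "torque": the same for the moment, N m; "width": opening from 0.0 (shut) to 1.0 (fully open).
Only numpy, scipy, OpenCV 4.12 (cv2) and the standard library are available. Lean on these libraries where they do the work, as an engineer would, in place of code of your own. Each camera call takes 0.05 s, during which the arm holds its last target. There are 200 camera calls.

### The job

Two column clamps stand on the bench. Tighten the one that holds the amber (orange-brown) glass column: swing the red-balled lever on its turnbuckle sleeve all the way over to the column's side, so that both blue end blocks draw in fully against the column, then let go. Leave the clamp with the green column as it is.

Things in the scene. Friction and masses are not known exactly. Their poses are not given: they have to be found in the camera images.
- amber_axis (a point): Middle of the amber clamp's aluminium sleeve (88 mm long, 26 across), on its axis, 70 mm above the bench. x level along the sleeve, y level towards the column, z up; does not turn with the sleeve. Fixed base 250 x 130 x 12 mm, centred 25 mm to +y. Amber column, 130 mm long, 36 across, lies parallel 55 mm to +y, top at 58 mm. Blue end blocks, 80 mm high, inner faces 77 mm each way when apart.
- amber_ball (a point): Centre of the red ball, 26 mm across, on the free end of the lever on the amber clamp's sleeve. The lever is a 9 mm rod square to the sleeve; the ball's centre is 85 mm from the sleeve's axis and swings in the upright plane through amber_axis square to its x axis. At the start it leans to -y, away from the column.
- amber_sleeve (a joint): Turn of the amber clamp's sleeve and lever, rad. 0: lever 57 degrees (1 rad) off upright towards -y of amber_axis, away from the column, end blocks apart; 1: upright; 2: end stop, lever 57 degrees off upright towards +y, over the column, blocks home. Each rad draws each block in 3.5 mm. Needs about 0.25 N m (3 N at the ball) either way and stays where left.
- green_ball (a point): Centre of the red ball on the lever of the other clamp, alike in all but its green column. To be left alone.

How it is judged:
By the outcome, as a careful person would: the job done as asked, in the order asked, and still so for the second after the job is handed in, with the robot touching nothing.
It also fails if it takes over 40 s, if anything falls off the work surface, if the arm or the gripper's body presses on something with over 40 N, if the wrist force passes 120 N, or if a joint passes its speed limit or range.

## Working session

There is one attempt and no reset: what is moved stays moved. The work goes in short steps, Python scripts to look and compute and a tool call to move; the robot and the scene stay as the last step left them, time stands still between calls to the robot, and variables do not carry over. Pictures are saved under pics/ and viewed, about 8 in all and at most 12, crops included, and the job is handed in when it is done.

Besides the shell and the picture viewer there is one more tool, called as name(argument=value, ...), one argument or row to a line, values as JSON. jog_arm: Moves the arm, as the interface text tells. Its arguments: {"type":"object","properties":{"rows":{"type":"array","items":{"type":"array","items":{"type":"number"}}},"force":{"type":"number"}},"required":["rows"]}

```bash
mkdir -p pics
python3 - <<'E'
from workcell import monitor, imaging
import cv2,json
s=monitor.read_state();print(s)
for n in("scene","top"):
    im=imaging.read_camera(n);cv2.imwrite(f"pics/{n}0.png",im)
    p=imaging.camera_params(n);print(n,p)
print(imaging.camera_params("wrist"))
E
```

```text
{'time': 0.0, 'q': array([ 1.22814459e+00,  2.64756554e-01,  1.60536683e+00, -7.68767918e-06,
        1.27368450e+00, -3.68703032e-02]), 'joint_vel': array([ 6.67250365e-05,  1.98084597e-03, -2.02710451e-04,  7.40527047e-04,
        6.56338317e-04, -8.02965700e-04]), 'joint_torque': array([-4.20024589e-04, -5.15129614e+01, -3.67304599e+01,  2.48297221e-05,
        1.31697144e-02,  1.87169491e-05]), 'tool_pos': array([0.20292678, 0.64296553, 0.20756365]), 'tcp_rot': array([ 0.23828745,  1.55785116, -0.24171797]), 'wrist_force': array([-0.34838971, -0.25500766, -0.2233082 ]), 'torque': array([ 0.01135899,  0.00222065, -0.01734995]), 'width': 1.0009931411184203}
scene {'fx': 445.8326287290816, 'fy': 445.8326287290816, 'cx': 312.09927827439896, 'cy': 240.95470045011112, 'k1': -0.06917009809433103, 'T': array([[-0.75316184,  0.33797696, -0.56437471,  0.98885186],
       [ 0.65753732,  0.41259603, -0.63040399,  0.41251881],
       [ 0.01979675, -0.84589366, -0.53298405,  0.54985345],
       [ 0.        ,  0.        ,  0.        ,  1.        ]])}
top {'fx': 556.144553567449, 'fy': 556.144553567449, 'cx': 313.1557890769605, 'cy': 243.88588755906645, 'k1': -0.021973444493212486, 'T': array([[ 0.00747542, -0.99042123,  0.13787639,  0.43050673],
       [-0.99977638, -0.00467499,  0.02062388, -0.07604854],
       [-0.01978176, -0.13799973, -0.9902347 ,  0.91002211],
       [ 0.        ,  0.        ,  0.        ,  1.        ]])}
{'fx': 368.7366410319282, 'fy': 368.7366410319282, 'cx': 326.55563433496906, 'cy': 241.9803247808089, 'k1': -0.04197612688260344, 'T_tool_cam': array([[ 5.20713224e-04, -2.92089309e-01,  9.56390906e-01,
        -1.65649306e-01],
       [ 9.99999832e-01,  3.94749575e-04, -4.23896760e-04,
        -2.00154172e-04],
       [-2.53719192e-04,  9.56390966e-01,  2.92089466e-01,
        -7.49779661e-02],
       [ 0.00000000e+00,  0.00000000e+00,  0.00000000e+00,
         1.00000000e+00]])}
```

View pics/scene0.png

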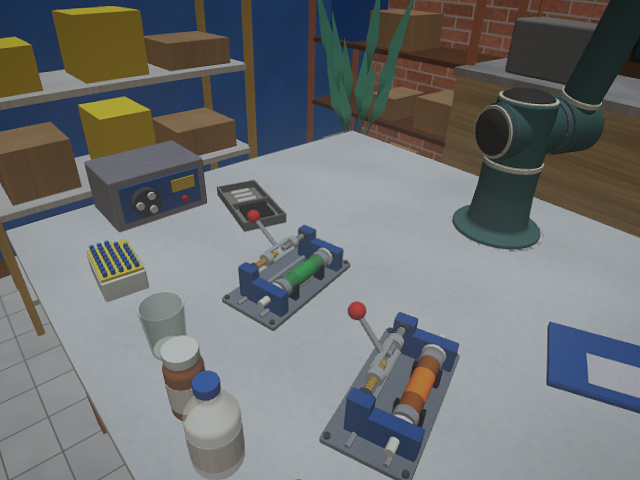

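View pics/top0.png

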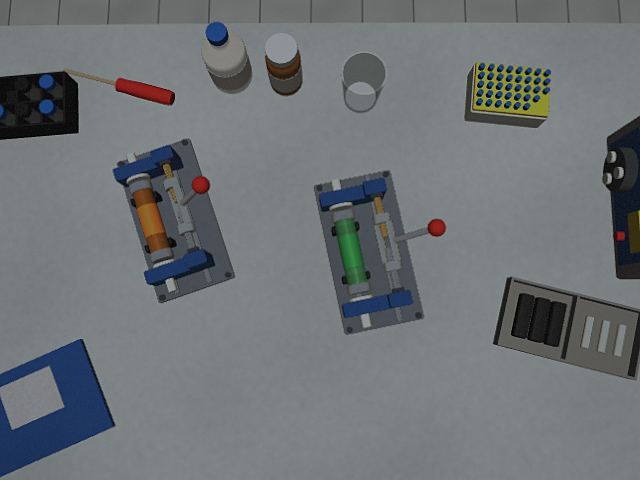

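The scene view shows the amber clamp at about (390,390) with its ball at (357,311). In the top view its ball is at (201,185), the orange glass at (152,218), and the base corners at about (188,140), (233,275) and (162,301).

```bash
cat > h.py <<'E'
import numpy as np, cv2
from workcell import imaging, monitor
from scipy.spatial.transform import Rotation as R
def ray(p,T,u,v):
    K=np.array([[p["fx"],0,p["cx"]],[0,p["fy"],p["cy"]],[0,0,1]])
    # distortion: x_d = x(1+k1 r^2)
    x,y=cv2.undistortPoints(np.array([[[u,v]]],float),K,np.array([p["k1"],0,0,0]))[0,0]
    d=T[:3,:3]@[x,y,1]; return T[:3,3],d/np.linalg.norm(d)
def plane(p,T,u,v,z):
    o,d=ray(p,T,u,v); return o+d*(z-o[2])/d[2]
def tri(r1,r2):
    (o1,d1),(o2,d2)=r1,r2
    s=np.linalg.lstsq(np.c_[d1,-d2],o2-o1,rcond=None)[0]
    a,b=o1+s[0]*d1,o2+s[1]*d2; return (a+b)/2,np.linalg.norm(a-b)
def blobs(im,lo,hi,amin=40):
    m=cv2.inRange(cv2.cvtColor(im,cv2.COLOR_BGR2HSV),lo,hi)
    n,l,st,c=cv2.connectedComponentsWithStats(m)
    return m,l,[(i,st[i,4],c[i].round(1),st[i,:4]) for i in range(1,n) if st[i,4]>amin]
E
python3 - <<'E'
from h import *
P={};I={}
for n in("scene","top"):
    P[n]=imaging.camera_params(n);I[n]=cv2.imread(f"pics/{n}0.png")
    m,l,b=blobs(I[n],(0,180,110),(5,255,255));print(n,"red",*b,sep="\n ")
    m,l,b=blobs(I[n],(6,150,90),(20,255,255),150);print(n,"amber",*b,sep="\n ")
p=P["top"];T=p["T"]
for c in[(188,140),(233,275),(162,301),(152,220)]:print(c,plane(p,T,*c,0.012 if c[0]!=152 else .055))
def r(n,u,v):return ray(P[n],P[n]["T"],u,v)
print("ball",tri(r("scene",357,311),r("top",201,185)))
print("green",tri(r("scene",254,215.5),r("top",437,228)))
# amber column axis from mask direction
m,l,b=blobs(I["top"],(6,150,90),(20,255,255),150)
for i,a,c,_ in b:
    ys,xs=np.where(l==i);q=np.array([plane(p,T,x,y,.05)[:2] for x,y in zip(xs,ys)])
    w,v=np.linalg.eigh(np.cov(q.T));print(i,a,q.mean(0),v[:,1],np.sqrt(w)*12**.5)
E
```

```text
scene
 red
scene
 amber
 (96, np.int32(989), array([419.7, 384.5]), array([402, 357,  35,  55], dtype=int32))
top
 red
 (1, np.int32(626), array([143.9,  89.8]), array([116,  79,  56,  24], dtype=int32))
 (2, np.int32(172), array([199.1, 183.6]), array([192, 177,  15,  15], dtype=int32))
 (3, np.int32(175), array([437. , 226.8]), array([430, 220,  15,  15], dtype=int32))
 (4, np.int32(48), array([620.2, 235.5]), array([617, 232,   7,   8], dtype=int32))
top
 amber
 (13, np.int32(1065), array([149.4, 219.5]), array([134, 189,  31,  63], dtype=int32))
(188, 140) [0.73131171 0.15493862 0.012     ]
(233, 275) [0.50392824 0.07243263 0.012     ]
(162, 301) [0.46101314 0.18676682 0.012     ]
(152, 220) [0.58631972 0.19576361 0.055     ]
ball (array([0.62285102, 0.10155005, 0.13589425]), np.float64(0.00013988139954692133))
green (array([ 0.56357285, -0.23636726,  0.12280651]), np.float64(0.0008362237542486503))
13 1065 [0.5881203  0.20158339] [-0.94000204 -0.34116881] [0.02848821 0.09462325]
```

```bash
cat >> h.py <<'E'
CX=np.array([.94,.341,0]);CX/=np.linalg.norm(CX);CY=np.cross([0,0,1],CX);AX=np.array([.6045,.1475,.07])
def rel(target,yaxis):
    s=monitor.read_state();R0=R.from_rotvec(s["tcp_rot"]).as_matrix()
    x=np.array([0,0,-1.]);Rt=np.c_[x,yaxis,np.cross(x,yaxis)]
    return (R0.T@(target-s["tool_pos"])).round(4),R.from_matrix(R0.T@Rt).as_rotvec().round(4),R0.round(3)
E
python3 - <<'E'
from h import *
t=np.array([.623,.101,.195])
for s in(1,-1):print(*rel(t,s*CX))
E
```

```text
[ 0.0134 -0.3904  0.5637] [9.17e-01 9.00e-04 2.00e-03] [[-0.001  0.301  0.954]
 [-0.002  0.954 -0.301]
 [-1.    -0.002 -0.   ]]
[ 0.0134 -0.3904  0.5637] [-2.2246e+00 -2.4000e-03  1.1000e-03] [[-0.001  0.301  0.954]
 [-0.002  0.954 -0.301]
 [-1.    -0.002 -0.   ]]
```

jog_arm(
  rows=[
    [0.0,-0.02,0.03,0.06,0,0,100],
    [0.005,-0.055,0.08,0.14,0,0,100],
    [0.013,-0.39,0.564,0.917,0.001,0.002,100],
    [0.013,-0.39,0.564,0.917,0.001,0.002,100],
    [0.013,-0.39,0.564,0.917,0.001,0.002,100],
    [0.013,-0.39,0.564,0.917,0.001,0.002,100],
    [0.013,-0.39,0.564,0.917,0.001,0.002,100],
    [0.013,-0.39,0.564,0.917,0.001,0.002,100],
    [0.013,-0.39,0.564,0.917,0.001,0.002,100],
    [0.013,-0.39,0.564,0.917,0.001,0.002,100],
    [0.013,-0.39,0.564,0.917,0.001,0.002,100],
    [0.013,-0.39,0.564,0.917,0.001,0.002,100],
    [0.013,-0.39,0.564,0.917,0.001,0.002,100],
    [0.013,-0.39,0.564,0.917,0.001,0.002,100],
    [0.013,-0.39,0.564,0.917,0.001,0.002,100],
    [0.013,-0.39,0.564,0.917,0.001,0.002,100],
    [0.013,-0.39,0.564,0.917,0.001,0.002,100],
    [0.013,-0.39,0.564,0.917,0.001,0.002,100],
  ],
)

```text
time: 1.9
tool_pos: [0.6225, 0.1025, 0.1952]
tcp_rot: [0.948, 1.355, -0.948]
wrist_force: [0.0, 0.6, 0.7]
width: 0.999
```

Run:
```python
from h import *
s=monitor.read_state();print(s["time"],s["tool_pos"])
im=imaging.read_camera("wrist");cv2.imwrite("pics/w1.png",im)
p=imaging.camera_params("wrist")
T=np.eye(4);T[:3,:3]=R.from_rotvec(s["tcp_rot"]).as_matrix();T[:3,3]=s["tool_pos"];T=T@p["T_tool_cam"]
m,l,b=blobs(im,(0,170,80),(5,255,255),100)
pt=imaging.camera_params("top")
for i,a,c,bx in b:
    print(a,c,bx,plane(p,T,*c,.136))
    if a>300:print("tri w/ top",tri(ray(p,T,*c),ray(pt,pt["T"],200,184.5)),"w/ scene",tri(ray(p,T,*c),(lambda q:ray(q,q["T"],357,311))(imaging.camera_params("scene"))))
```

```text
1.9 [0.62247853 0.10251555 0.19524291]
2982 [571.4 151.5] [526 103  92 100] [0.73948063 0.21248257 0.136     ]
tri w/ top (array([0.57949798, 0.11235893, 0.36001326]), np.float64(0.1202780923719156)) w/ scene (array([0.6943671 , 0.18348516, 0.22346606]), np.float64(0.033298614717728506))
```

View pics/w1.png

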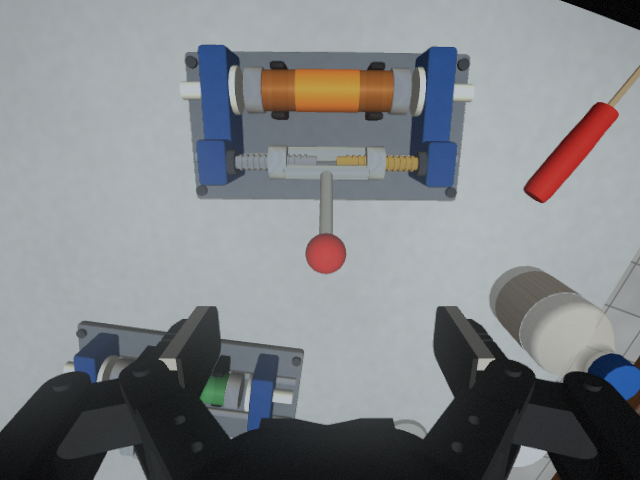

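The wrist view shows the ball at (326,254), 41 px across, and the clamp squared up with the jaw direction. The mask had picked up the screwdriver instead.

```bash
cat >> h.py <<'E'
def wT(s):
    T=np.eye(4);T[:3,:3]=R.from_rotvec(s["tcp_rot"]).as_matrix();T[:3,3]=s["tool_pos"];return T@imaging.camera_params("wrist")["T_tool_cam"]
E
python3 - <<'E'
from h import *
s=monitor.read_state();p=imaging.camera_params("wrist");T=wT(s)
pt=imaging.camera_params("top");ps=imaging.camera_params("scene")
w=ray(p,T,326,254);t=ray(pt,pt["T"],200.5,185);c=ray(ps,ps["T"],357,311)
for n,x in(("wt",tri(w,t)),("ws",tri(w,c)),("size",(w[0]+w[1]*.234,0)),("pl136",(plane(p,T,326,254,.136),0))):
    d=x[0]-AX;print(n,x,"clamp x,y,z",d@CX,d@CY,d[2],"r",np.hypot(d@CY,d[2]))
# sleeve ends/base corners from wrist
for u,v,z in[(279,162,.07),(376,162,.07),(190,52,.012),(470,53,.012),(197,198,.012),(456,199,.012)]:
    q=plane(p,T,u,v,z);d=q-AX;print(q.round(4),(d@CX).round(4),(d@CY).round(4))
E
```

```text
wt (array([0.62195344, 0.1014244 , 0.13971989]), np.float64(0.00019874114945836097)) clamp x,y,z 0.0006944913347974382 -0.049265620926880825 0.06971988750643102 r 0.08536957373221746
ws (array([0.62235818, 0.10044162, 0.13523379]), np.float64(0.0010070353350911808)) clamp x,y,z 0.0007398247557368169 -0.05032751525816952 0.06523379040212576 r 0.08239117793969061
size (array([0.6220567 , 0.10137804, 0.13966555]), 0) clamp x,y,z 0.000775755445929914 -0.04934441396873821 0.06966554843011039 r 0.08537071996877069
pl136 (array([0.62247718, 0.10019813, 0.136     ]), 0) clamp x,y,z 0.0007686566444135984 -0.050596989709695984 0.066 r 0.08316282443305471
[0.5699 0.1373 0.07  ] -0.036 0.0022
[0.6407 0.1631 0.07  ] 0.0393 0.0023
[0.4623 0.1937 0.012 ] -0.1179 0.0919
[0.6911 0.2764 0.012 ] 0.1254 0.0917
[0.5008 0.071  0.012 ] -0.1235 -0.0365
[0.7349 0.1556 0.012 ] 0.1254 -0.0369
```

jog_arm(
  rows=[
    [0.03,-0.001,0.001,0,0,0,100],
    [0.065,-0.001,0.001,0,0,0,100],
    [0.079,-0.001,0.001,0,0,0,100],
    [0.079,-0.001,0.001,0,0,0,100],
    [0.079,-0.001,0.001,0,0,0,60],
    [0.079,-0.001,0.001,0,0,0,20],
    [0.079,-0.001,0.001,0,0,0,0],
    [0.079,-0.001,0.001,0,0,0,0],
    [0.079,-0.001,0.001,0,0,0,0],
    [0.079,-0.001,0.001,0,0,0,0],
    [0.079,-0.001,0.001,0,0,0,0],
    [0.079,-0.001,0.001,0,0,0,0],
  ],
  force=35,
)

```text
time: 3.15
tool_pos: [0.6224, 0.1009, 0.1179]
tcp_rot: [0.948, 1.354, -0.947]
wrist_force: [-1.7, -1.3, 5.3]
width: 0.25
```

Run:
```python
from h import *
s=monitor.read_state();print(s["time"],s["tool_pos"],s["width"],s["wrist_force"])
cv2.imwrite("pics/w2.png",imaging.read_camera("wrist"))
a=AX+.001*CX+.002*CY
d=s["tool_pos"]-a;print(d@CX,d@CY,d[2])
R0=R.from_rotvec(s["tcp_rot"]).as_matrix();print(R0.T@CY)
th0=np.arctan2(-(-.0515),.0676)
b0=.085*(-np.sin(th0)*CY+np.cos(th0)*np.array([0,0,1]))
for th in np.linspace(-th0,1.02,17)[1:]:
    b=.085*(np.sin(th)*CY+np.cos(th)*np.array([0,0,1]))
    print(th.round(3),(R0.T@(b-b0)).round(4))
```

```text
3.15 [0.62236124 0.10091129 0.11789116] 0.24951553908693874 [-1.70475218 -1.2638015   5.28044643]
-9.713143249891545e-05 -0.05188703626785883 0.047891162911100266
[-4.66863513e-04  1.84083255e-03 -9.99998197e-01]
-0.547 [-0.005   0.     -0.0073]
-0.442 [-0.0092  0.     -0.0151]
-0.338 [-0.0126  0.0001 -0.0233]
-0.233 [-0.0151  0.0001 -0.0319]
-0.129 [-0.0167  0.0001 -0.0406]
-0.024 [-0.0174  0.0001 -0.0494]
0.08 [-0.0171  0.0001 -0.0583]
0.184 [-0.016   0.0001 -0.0671]
0.289 [-0.0139  0.0001 -0.0757]
0.393 [-0.0109  0.0002 -0.0841]
0.498 [-0.0071  0.0002 -0.0921]
0.602 [-0.0025  0.0002 -0.0997]
0.707 [ 0.0029  0.0002 -0.1067]
0.811 [ 0.009   0.0002 -0.1131]
0.916 [ 0.0158  0.0002 -0.1189]
1.02 [ 0.0231  0.0002 -0.124 ]
```

View pics/w2.png

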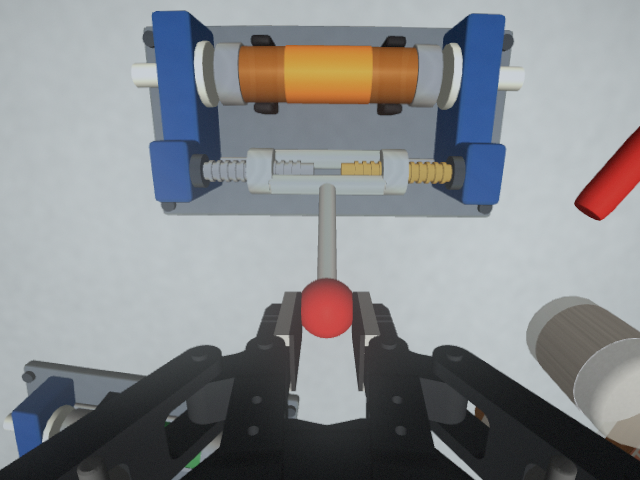

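The ball sits between the pads at (327,308). The opening of 0.25 (21 mm) is less than the ball's 26 mm, which suggests an off-centre grip, so I'll check the offset.

Run:
```python
from h import *
from workcell import bot
print(bot.pinch_z, [a for a in dir(bot) if a[0]!='_'])
im=cv2.imread("pics/w2.png");m,l,b=blobs(im,(0,150,80),(6,255,255),300);print(b)
p=imaging.camera_params("wrist");Tc=p["T_tool_cam"]
for i,a,c,bx in b:
    if abs(c[0]-327)<20:
        o,d=ray(p,Tc,*c);D=p["fx"]*.026/max(bx[2],bx[3]);print("tool coords",o+d*D/ (Tc[:3,2]@d), "at x=-.019",o+d*(-.019-o[0])/d[0])
```

```text
0.0187 ['MotionError', 'pinch_z']
[(1, np.int32(2679), array([612.8, 181.1]), array([576, 130,  64,  90], dtype=int32)), (4, np.int32(1948), array([326.8, 313.4]), array([301, 289,  51,  49], dtype=int32))]
tool coords [ 0.00342333 -0.00036271  0.01520025] at x=-.019 [-0.019      -0.00036322  0.00327737]
```

Run:
```python
import cv2
im=cv2.imread("pics/w2.png")[260:400,250:410]
cv2.imwrite("pics/w2c.png",cv2.resize(im,None,fx=4,fy=4,interpolation=cv2.INTER_CUBIC))
```

```text
(no output)
```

View pics/w2c.png

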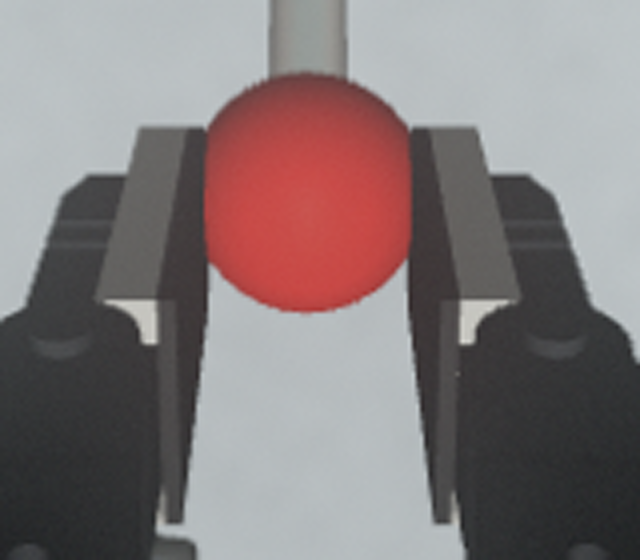

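The zoom shows the ball held squarely, with its sides pressed into the soft pads. Its 60 px height means it sits at pad depth. Now the arc, first half.

jog_arm(
  rows=[
    [-0.005,0,-0.007,0,0,0,0],
    [-0.009,0,-0.015,0,0,0,0],
    [-0.0125,0,-0.023,0,0,0,0],
    [-0.015,0,-0.032,0,0,0,0],
    [-0.0165,0,-0.0405,0,0,0,0],
    [-0.0175,0,-0.0495,0,0,0,0],
    [-0.017,0,-0.058,0,0,0,0],
    [-0.016,0,-0.067,0,0,0,0],
    [-0.014,0,-0.0755,0,0,0,0],
    [-0.011,0,-0.084,0,0,0,0],
    [-0.011,0,-0.084,0,0,0,0],
  ],
)

```text
time: 4.3
tool_pos: [0.5925, 0.1809, 0.1278]
tcp_rot: [0.946, 1.356, -0.948]
wrist_force: [-0.2, -0.7, -0.3]
width: 0.004
```

The opening went to zero, so the ball has slipped out. I'll look.

Run:
```python
from h import *
s=monitor.read_state();a=AX+.001*CX+.002*CY
cv2.imwrite("pics/w3.png",imaging.read_camera("wrist"));cv2.imwrite("pics/s3.png",imaging.read_camera("scene")[260:480,240:540])
d=s["tool_pos"]-a;print(d@CX,d@CY,d[2])
```

```text
-0.000944072252976904 0.03346331019235769 0.05777707565309265
```

View pics/w3.png

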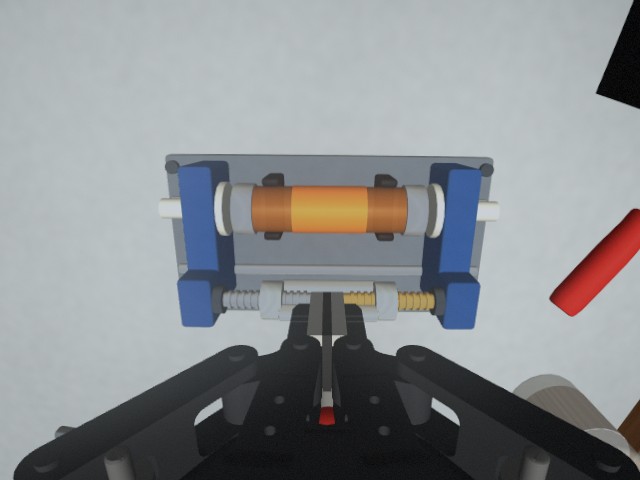

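View pics/s3.png

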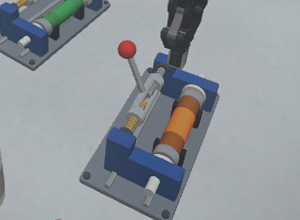

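The wrist view shows the jaws shut over the sleeve, with the red ball behind them at (327,415). In the scene crop the ball is at (127,48), i.e. (367,308) in the full picture, so the lever barely moved. I'll push it instead, so I need the lever's present angle.

Run:
```python
from h import *
a=AX+.001*CX+.002*CY
ps=imaging.camera_params("scene");im=imaging.read_camera("scene")
m,l,b=blobs(im,(0,120,80),(9,255,255),100);print(b)
def ang(u,v):
    o,d=ray(ps,ps["T"],u,v);q=o+d*((a-o)@CX)/(d@CX)-a
    return (q@CY).round(4),q[2].round(4),np.hypot(q@CY,q[2]).round(4),np.arctan2(q@CY,q[2]).round(3)
print(ang(357,311),ang(367,308.5))
```

```text
[(1, np.int32(590), array([311. ,  58.2]), array([308,   0,   8, 122], dtype=int32)), (3, np.int32(144), array([562.5,   6.6]), array([556,   0,  14,  14], dtype=int32)), (6, np.int32(414), array([587.7,   9.4]), array([571,   2,  35,  16], dtype=int32)), (21, np.int32(130), array([404.,  84.]), array([394,  79,  22,  11], dtype=int32)), (47, np.int32(106), array([253. , 214.7]), array([247, 209,  13,  13], dtype=int32)), (48, np.int32(218), array([366.8, 308.3]), array([358, 301,  18,  17], dtype=int32))]
(np.float64(-0.0517), np.float64(0.0653), np.float64(0.0833), np.float64(-0.67)) (np.float64(-0.0375), np.float64(0.0761), np.float64(0.0848), np.float64(-0.458))
```

jog_arm(
  rows=[
    [-0.035,0,0,0,0,0,0],
    [-0.065,0,0,0,0,0,0],
    [-0.065,0,0,0,0,0,0],
    [-0.065,0,0.04,0,0,0,0],
    [-0.065,0,0.08,0,0,0,0],
    [-0.065,0,0.116,0,0,0,0],
    [-0.065,0,0.116,0,0,0,0],
    [-0.03,0,0.116,0,0,0,0],
    [0.002,0,0.116,0,0,0,0],
    [0.002,0,0.116,0,0,0,0],
    [0.002,0,0.116,0,0,0,0],
  ],
)

```text
time: 5.55
tool_pos: [0.6324, 0.071, 0.126]
tcp_rot: [0.946, 1.356, -0.949]
wrist_force: [0.3, 0.5, 1.1]
width: 0.004
```

jog_arm(
  rows=[
    [0,0,-0.012,0,0,0,0],
    [0,0,-0.02,0,0,0,0],
    [0,0,-0.028,0,0,0,0],
    [0,0,-0.036,0,0,0,0],
    [-0.001,0,-0.044,0,0,0,0],
    [-0.003,0,-0.052,0,0,0,0],
    [-0.005,0,-0.06,0,0,0,0],
    [-0.007,0,-0.068,0,0,0,0],
    [-0.009,0,-0.076,0,0,0,0],
    [-0.01,0,-0.084,0,0,0,0],
    [-0.01,0,-0.092,0,0,0,0],
    [-0.01,0,-0.1,0,0,0,0],
    [-0.01,0,-0.1,0,0,0,0],
  ],
)

```text
time: 6.85
tool_pos: [0.5977, 0.1665, 0.1361]
tcp_rot: [0.946, 1.357, -0.948]
wrist_force: [1.6, 0.6, 3.3]
width: -0.002
```

Run:
```python
from h import *
a=AX+.001*CX+.002*CY
s=monitor.read_state();d=s["tool_pos"]-a;print(d@CX,d@CY,d[2])
ps=imaging.camera_params("scene");im=imaging.read_camera("scene")
m,l,b=blobs(im,(0,120,80),(9,255,255),60)
for i,n,c,bx in b:
    o,r=ray(ps,ps["T"],*c);q=o+r*((a-o)@CX)/(r@CX)-a
    if np.hypot(q@CY,q[2])<.11:print(n,c,bx,q@CY,q[2],np.hypot(q@CY,q[2]),np.arctan2(q@CY,q[2]))
cv2.imwrite("pics/s4.png",cv2.resize(im[240:480,280:540],None,fx=2,fy=2))
```

```text
-0.0009312063932968928 0.018142414524283924 0.06607126714578951
236 [416.2 325.6] [407 317  18  19] 0.03285322726974338 0.07685965551883533 0.08358672854294182 0.40393923030632334
```

View pics/s4.png

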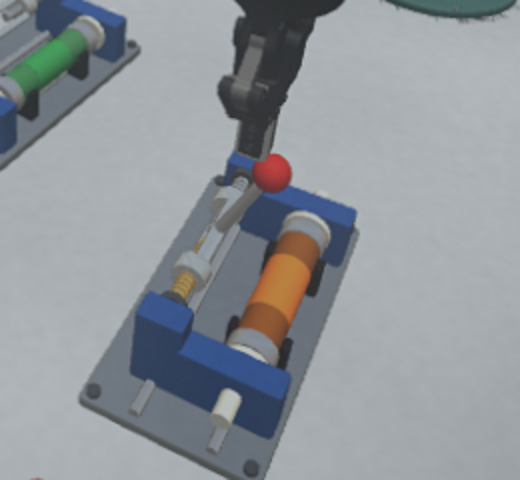

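The scene crop shows the lever past upright, with its ball at (272,173) in the crop, at about +0.42 rad. Next I press it down from above, following the arc.

jog_arm(
  rows=[
    [-0.03,0,0.004,0,0,0,0],
    [-0.045,0,0,0,0,0,0],
    [-0.045,0,-0.022,0,0,0,0],
    [-0.04,0,-0.023,0,0,0,0],
    [-0.024,0,-0.024,0,0,0,0],
    [-0.02,0,-0.029,0,0,0,0],
    [-0.016,0,-0.034,0,0,0,0],
    [-0.011,0,-0.04,0,0,0,0],
    [-0.005,0,-0.046,0,0,0,0],
    [-0.002,0,-0.049,0,0,0,0],
    [0.001,0,-0.051,0,0,0,0],
    [0.005,0,-0.053,0,0,0,0],
    [0.008,0,-0.055,0,0,0,0],
    [0.008,0,-0.055,0,0,0,0],
  ],
)

```text
time: 8.3
tool_pos: [0.5782, 0.2177, 0.1273]
tcp_rot: [0.945, 1.358, -0.949]
wrist_force: [0.6, 0.8, -0.3]
width: 0.001
```

```bash
cat > chk.py <<'E'
from h import *
import sys
a=AX+.001*CX+.002*CY
s=monitor.read_state();d=s["tool_pos"]-a;print(s["time"],d@CX,d@CY,d[2],s["wrist_force"])
ps=imaging.camera_params("scene");im=imaging.read_camera("scene")
m,l,b=blobs(im,(0,120,80),(9,255,255),40)
for i,n,c,bx in b:
    o,r=ray(ps,ps["T"],*c);q=o+r*((a-o)@CX)/(r@CX)-a
    if np.hypot(q@CY,q[2])<.11:print(n,c,bx,q@CY,q[2],np.hypot(q@CY,q[2]),np.arctan2(q@CY,q[2]))
cv2.imwrite(sys.argv[1],cv2.resize(im[240:480,280:540],None,fx=2,fy=2))
E
python3 chk.py pics/s5.png
```

```text
8.3 -0.0017922677409904463 0.07292536082378391 0.057322680203923254 [ 0.61345358  0.84359643 -0.34754913]
248 [416.  325.2] [407 317  18  19] 0.03249391136548747 0.07740555953294681 0.08394924015401645 0.3974476170396185
```

View pics/s5.png

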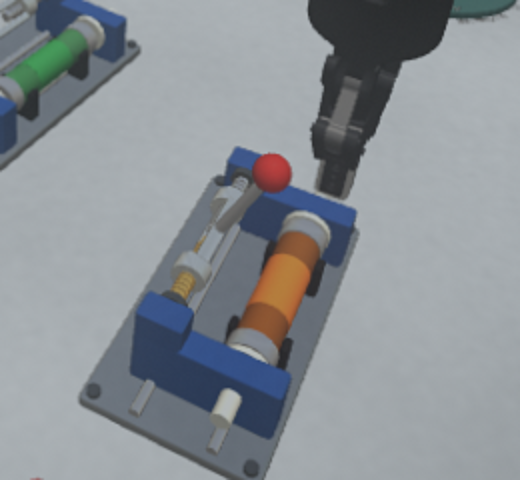

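The fingertip passed over to the column side of the ball, now at crop (272,173), without moving it, so the lever is still at +0.4. I'll go back to the -y side and push along the arc with the tip's leading corner on the ball.

jog_arm(
  rows=[
    [-0.035,0,0,0,0,0,0],
    [-0.06,0,0,0,0,0,0],
    [-0.06,0,0,0,0,0,0],
    [-0.06,0,0.04,0,0,0,0],
    [-0.06,0,0.075,0,0,0,0],
    [-0.06,0,0.075,0,0,0,0],
    [-0.035,0,0.075,0,0,0,0],
    [-0.021,0,0.073,0,0,0,0],
    [-0.021,0,0.065,0,0,0,0],
    [-0.021,0,0.057,0,0,0,0],
    [-0.019,0,0.051,0,0,0,0],
    [-0.017,0,0.045,0,0,0,0],
    [-0.014,0,0.039,0,0,0,0],
    [-0.011,0,0.033,0,0,0,0],
    [-0.007,0,0.028,0,0,0,0],
    [-0.004,0,0.023,0,0,0,0],
    [0.001,0,0.018,0,0,0,0],
    [0.005,0,0.014,0,0,0,0],
    [0.009,0,0.011,0,0,0,0],
    [0.009,0,0.011,0,0,0,0],
  ],
)

```text
time: 10.35
tool_pos: [0.5814, 0.2126, 0.1228]
tcp_rot: [0.952, 1.362, -0.944]
wrist_force: [-10.8, 11.4, 17.3]
width: 0.002
```

```bash
python3 chk.py pics/s6.png
```

```text
10.35 -0.0005218612745537081 0.0670808711659449 0.05275020546895766 [-10.79627901  11.41415259  17.25419247]
211 [429.8 340.3] [421 331  19  19] 0.05415594058066019 0.060430577802421837 0.08114629155858298 0.7306938493046372
```

The lever reached about +0.75, but the tip slid over the ball to the column side. I'll back off that way, then push the rod itself just inside the ball, which keeps the tip from slipping outwards.

jog_arm(
  rows=[
    [-0.005,0,-0.02,0,0,0,0],
    [-0.04,0,-0.02,0,0,0,0],
    [-0.065,0,-0.02,0,0,0,0],
    [-0.065,0,0.02,0,0,0,0],
    [-0.065,0,0.048,0,0,0,0],
    [-0.065,0,0.048,0,0,0,0],
    [-0.03,0,0.048,0,0,0,0],
    [-0.007,0,0.048,0,0,0,0],
    [0.001,0,0.041,0,0,0,0],
    [0.005,0,0.033,0,0,0,0],
    [0.007,0,0.031,0,0,0,0],
    [0.009,0,0.029,0,0,0,0],
    [0.011,0,0.027,0,0,0,0],
    [0.013,0,0.024,0,0,0,0],
    [0.016,0,0.022,0,0,0,0],
    [0.018,0,0.021,0,0,0,0],
    [0.018,0,0.021,0,0,0,0],
  ],
)

```text
time: 12.1
tool_pos: [0.589, 0.1934, 0.1046]
tcp_rot: [0.953, 1.362, -0.943]
wrist_force: [1.2, -0.3, 1.9]
width: -0.001
```

```bash
python3 chk.py pics/s7.png
```

```text
12.1 2.8780282431552923e-05 0.0464027373460871 0.03459401763510192 [ 1.20890357 -0.34023074  1.85125649]
260 [437.4 349.3] [428 341  19  19] 0.06637368560669217 0.0498599404710105 0.08301493723896156 0.9265273920997174
```

View pics/s7.png

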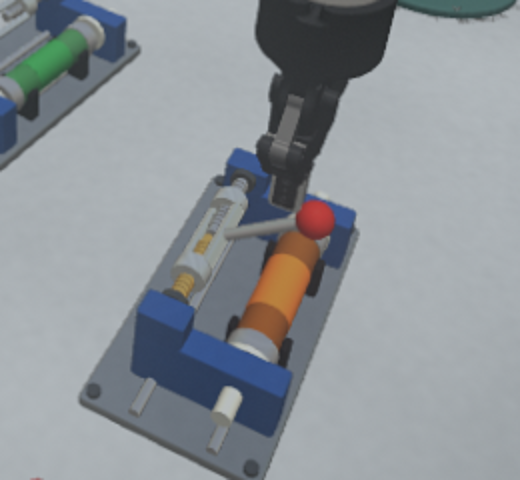

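The scene crop shows the lever over the column side with the ball at (315,219), about +0.93 rad. The force is only 2 N, so it isn't at the stop yet; I'll continue.

jog_arm(
  rows=[
    [0.002,0,-0.001,0,0,0,0],
    [0.004,0,-0.002,0,0,0,0],
    [0.006,0,-0.003,0,0,0,0],
    [0.008,0,-0.004,0,0,0,0],
    [0.008,0,-0.004,0,0,0,0],
  ],
)

```text
time: 12.65
tool_pos: [0.5877, 0.1967, 0.0966]
tcp_rot: [0.952, 1.361, -0.944]
wrist_force: [1.6, -2.8, 3.6]
width: 0.0
```

```bash
python3 chk.py pics/s8.png
```

```text
12.65 -1.2070746336786953e-05 0.04993128936922116 0.026608275208228116 [ 1.6054934  -2.78350652  3.56089005]
262 [439.7 353.9] [431 345  19  19] 0.07068075270924859 0.04342088927458332 0.08295265172941475 1.019910928776299
```

jog_arm(
  rows=[
    [0.0015,0,-0.001,0,0,0,0],
    [0.003,0,-0.002,0,0,0,0],
    [0.005,0,-0.003,0,0,0,0],
    [0.005,0,-0.003,0,0,0,0],
  ],
)

```text
time: 13.1
tool_pos: [0.5891, 0.1967, 0.0941]
tcp_rot: [0.95, 1.355, -0.943]
wrist_force: [0.9, -12.0, 12.0]
width: -0.002
```

```bash
python3 chk.py pics/s9.png
```

```text
13.1 0.001346277538773661 0.04951321049531088 0.02413646735607776 [  0.86779548 -12.04311442  12.0193264 ]
256 [440. 354.] [431 345  19  19] 0.0710862073592107 0.043440122896585776 0.08330842186710283 1.0222617581416586
```

Force rose to 17 N while the ball stayed still at +1.02 rad, so the lever is at the end stop. I'll retreat up and to -y.

jog_arm(
  rows=[
    [-0.005,0,0.006,0,0,0,0],
    [-0.03,0,0.012,0,0,0,0],
    [-0.07,0,0.012,0,0,0,0],
    [-0.11,0,0.012,0,0,0,0],
    [-0.14,0,0.012,0,0,0,0],
    [-0.14,0,0.012,0,0,0,0],
    [-0.14,0,0.012,0,0,0,0],
  ],
)

```text
time: 13.85
tool_pos: [0.5927, 0.1854, 0.2343]
tcp_rot: [0.951, 1.356, -0.942]
wrist_force: [0.5, 0.9, -0.4]
width: 0.002
```

```bash
python3 chk.py pics/s10.png; python3 -c "
from h import *
cv2.imwrite('pics/w10.png',imaging.read_camera('wrist'))"
```

```text
13.85 0.000863342065583559 0.037670130501442786 0.1642685047276235 [ 0.45801836  0.89677352 -0.43806336]
257 [439.7 353.8] [431 345  18  19] 0.07064906419444873 0.04359330723431026 0.08301606294673523 1.0179414558445432
```

View pics/w10.png

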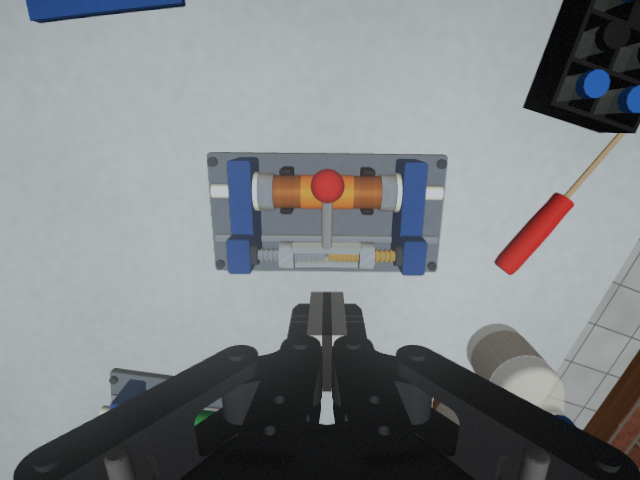

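The wrist view shows the ball over the column at (327,186), the blue blocks in against the column's end caps at about x = 252 and 402, and the gripper clear. Handing in.

```bash
python3 -c "
from workcell import finish_job
print(finish_job())"
```

```text
the job is handed in; nothing more can be done
None
```

The amber clamp is tightened: its lever is all the way over to the column side, and the job was handed in at about 14 s, well inside the 40 s limit.

**How it went:**
- **Grip:** my first try, gripping the ball at 35 N and following its arc, slipped off.
- **Pushes:** I then pushed the lever over with the closed fingers in several strokes. One stroke missed the ball and another slid over it. The last stroke, pressing on the rod just inside the ball, finished the swing.

**Last checks:**
- **End stop:** the push force rose to about 17 N while the lever stayed at 1.02 rad past upright; the stop is at 1.0.
- **After letting go:** the lever stayed at 1.02 rad and the wrist force was near zero. The fingers are about 14 cm above where they last touched the lever.
- **Blocks:** in the wrist picture both blue blocks sit against the column's end caps. I judged this by eye and did not measure the gap.
- **Green clamp:** I never approached it, but I did not re-measure its lever at the end.

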